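# Roll a mailing tube onto the bench scale and record it

### The arm

A 7-joint arm with a two-finger parallel gripper is mounted at the origin on the work surface. World frame = base frame: x ahead of the robot, y to its left, z up, the work surface at z = 0. Lengths are in m, angles in rad, forces in N, time in s.
With the tool pointing down it reaches from about 0.425 to 0.95 m from the base axis. Payload 4.7 kg.
Tool frame: the origin (TCP) lies at the very end of the fingers, on their centre line; the grasp point (between the pads) lies 19 mm behind it; x points along the fingers, y is the direction in which the jaws open and shut, and the axes are right-handed (so a half turn about x gives the same grasp; the last joint's range is limited). The gripper opens to 85 mm and grips with 20 to 120 N. Pads are 22 mm wide; open, the fingers measure 114 mm over their backs; the gripper's body (76 mm by 85 mm) begins 54 mm behind the grasp point. The pads swing forward as they close: fully open they stand 13 mm farther back than shut.
Start: joints at [1.287, 0.469, -0.049, 1.532, 0.024, 1.141, -0.082], TCP at [0.17, -0.653, 0.231] pointing down, gripper open.
Joint ranges: [-2.59, 2.59], [-0.33, 1.99], [-1.39, 1.29], [0.1, 2.45], [-1.04, 4.18], [0.21, 1.99], [-2.66, 2.66]. Speed limits (rad/s): [2.57, 2.57, 3.14, 3.14, 3.14, 3.14, 3.14].

### API

Orientations are given as [roll, pitch, yaw] about the fixed x, y, z axes, in that order (R = Rz(yaw) Ry(pitch) Rx(roll)).
In Python, from plant import sense, grab_frame, camera_model, sign_off gives the robot as it stands.
- The arm moves only by the tool send_rows, never from a script. Its argument "motion" is a list of rows, each a list of 3 entries, a list of its own where there are three numbers: the shift along the tool's x, y, z in units of 100 mm (1.0 is 100 mm), then the turn about the tool's x in units of 120 degrees (1.0 is 120 degrees), then the opening, from 0 (shut) to 1 (fully open). A call has 1 to 10 rows; each row is the pose to reach, as a shift and turn from the pose commanded when the call began, along the tool's axes at that moment; what a row does not reach only later rows make up. A row lasts 1/10 s, in which the tool goes at most 50 mm and 8.59 degrees, less where a joint would pass 70% of its speed; a pose out of reach is approached as far as the arm can. A call with a number of a shift or a turn outside -1 to 1 is refused whole. A call with a gripper value outside its range is refused whole. The fingers move at their own pace and stop on an object; "force" is the grip in N (left out, the last holds). Time passes only in rows, so rows that repeat a pose let the fingers close. It gives the time, the measured TCP pose, the force and the opening at its end, in the units of the state.
- sense(): the state, without advancing time (a new reading comes with each control period).
- grab_frame(name): name is "side" or "top"; returns the picture (480x640x3 uint8, blue, green, red); there is no depth.
- camera_model(name): a dict with "K" (3x3 intrinsics, pixels), "rvec" (rotation vector, rad) and "tvec" (3), from world to camera coordinates, as OpenCV has them. Camera axes: x right, y down, z forward; pixel columns grow to the right and rows downward; lengths in m; the calibration is good to about 2 mm. A picture is of the moment at which its call begins. camera_model takes no time and is no camera call.
- sign_off(): hands the job in, once; it reports no verdict.
The state is a dict: "time_s": time; "q": joint angles; "qvel": joint speeds; "joint_efforts": joint torques, N m; "position": TCP position; "orientation": TCP orientation; "contact_force": force on the tool from outside, world axes, zero at the start; "moment": the same for the moment, N m; "gripper_width": finger opening in m.
Only numpy, scipy, OpenCV 4.12 (cv2) and the standard library are available. Lean on these libraries where they do the work, as an engineer would, in place of code of your own. Each camera call takes 0.05 s, during which the arm holds its last target. There are 200 camera calls.

### The job

With the fingertips on the top of the big cardboard mailing tube, roll it across the packing bench until it lies still along the middle of the flush steel weigh plate, then let go of it and, with the tube resting there, press the record button on the scale's console all the way down and release it. Only push along the top of the tube: do not pinch it, lift it or shove it from the side, and leave everything else on the bench where it is.

Things in the scene. Friction and masses are not known exactly. Their poses are not given: they have to be found in the camera images.
- tube: closed cardboard mailing tube lying on the bench, a plain cylinder 100 mm across and 200 mm long, 0.15-0.4 kg, with a paper band. Origin mid-axis, 50 mm above the bench. Own x axis runs along it; z is up at the start and turns as it rolls. Starts left or right of the plate, nearly parallel, 115-175 mm from its middle line. Rolls easily; its top travels twice as far as its axis.
- plate: weigh plate of the bench scale, steel with a dark rim, flush with the bench (no step, under 2 mm), 260 mm long (its x axis) by 124 mm wide (its y axis), with a thin dark line along its middle. Origin at its centre, z = 0. Fixed. The tube's place is along the middle line, with its middle over the plate's centre.
- record (a joint): the record button, travel 6 mm straight down: 0 = up, 0.006 = fully pressed. Springs back; fully down takes 5 N.
- record_top (a point): centre of the top face of the record button (round, 32 mm across, points up), on a black housing on the grey scale console: a fixed box 130 x 110 x 40 mm with a small dark screen, on the far left or the far right of the bench.
- carton: bystander: loose small cardboard carton 160 x 75 x 55 mm on the other side of the plate from the tube. Origin under its centre, x along its length.
- dispenser: bystander: tape dispenser, 130 x 70 x 98 mm high, on the other far side of the bench from the console. Origin under its centre.
- giftbox: bystander: blue box 65 x 100 x 40 mm beyond the plate. Origin under its centre.
- taperoll: bystander: clear tape roll lying flat, 90 mm across, 48 mm high, beyond the plate. Origin under its centre.
- gluejar: bystander: jar 60 mm across, 90 mm high, beyond the plate on the left. Origin under its centre.
- pencup: bystander: black cup 70 mm across, 90 mm high, beyond the plate on the right. Origin under its centre.
- marker: bystander: marker pen 130 mm long, 18 mm thick, lying on the left, beyond the console or dispenser there. Origin under its middle.
There are look-alikes about, which are no part of the job. What is shaped like the part that bears record but purple or turquoise is not meant.

How it is judged:
By the outcome, as a careful person would: the job done as asked, in the order asked, and still so for the second after the job is handed in, with the robot touching nothing.
It also fails if it takes over 72 s, if anything falls off the work surface, if the arm or the gripper's body presses on something with over 40 N, if the wrist force passes 120 N, or if a joint passes its speed limit or range.

## Working session

There is one attempt and no reset: what is moved stays moved. The work goes in short steps, Python scripts to look and compute and a tool call to move; the robot and the scene stay as the last step left them, time stands still between calls to the robot, and variables do not carry over. Pictures are saved under pics/ and viewed, about 8 in all and at most 12, crops included, and the job is handed in when it is done.

Besides the shell and the picture viewer there is one more tool, called after "Emit:" as name(argument=value, ...) on one line, values as JSON. send_rows: Moves the arm, as the interface text tells. Its arguments: {"type":"object","properties":{"motion":{"type":"array"},"force":{"type":"number"}},"required":["motion"]}

```bash
mkdir -p pics
cat > h.py <<'E'
import numpy as np, cv2
from plant import sense, grab_frame, camera_model, sign_off
def cam(n):
    m=camera_model(n); R=cv2.Rodrigues(np.array(m["rvec"],float))[0]; return np.array(m["K"],float),R,np.array(m["tvec"],float).ravel()
def ray(n,px,z):
    K,R,t=cam(n); d=R.T@np.linalg.inv(K)@np.array([px[0],px[1],1.]); c=-R.T@t
    return c+d*(z-c[2])/d[2]
def proj(n,P):
    K,R,t=cam(n); p=(R@np.atleast_2d(P).T).T+t; p=p@K.T; return p[:,:2]/p[:,2:]
E
python3 - <<'E'
from h import *
for n in("top","side"):
    cv2.imwrite(f"pics/{n}0.png",grab_frame(n)); K,R,t=cam(n); print(n,(-R.T@t).round(3),R.round(2).tolist(),K[0,0])
s=sense();print({k:np.round(v,3).tolist() for k,v in s.items()})
E
```

```text
top [ 0.295 -0.083  1.381] [[-0.0, -1.0, 0.0], [-0.98, -0.0, -0.19], [0.19, -0.0, -0.98]] 602.7079561785765
side [0.453 0.933 1.019] [[-1.0, -0.1, -0.0], [-0.06, 0.67, -0.74], [0.07, -0.73, -0.67]] 625.1679788220816
{'time_s': 0.1, 'q': [1.287, 0.469, -0.049, 1.534, 0.024, 1.141, -0.082], 'qvel': [-0.001, -0.003, -0.002, -0.001, 0.0, -0.001, 0.002], 'joint_efforts': [0.001, -51.151, -0.047, -23.839, 0.011, 0.004, 0.0], 'position': [0.17, -0.653, 0.23], 'orientation': [-1.546, 1.569, 1.85], 'contact_force': [-0.051, 0.07, -0.737], 'moment': [0.003, -0.013, -0.005], 'gripper_width': 0.085}
```

View pics/top0.png

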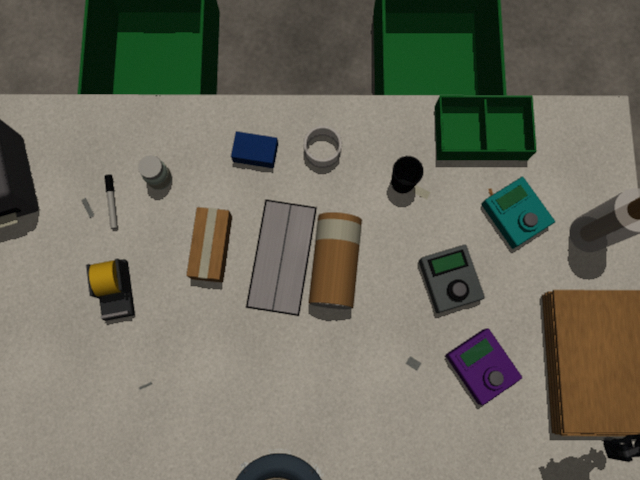

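View pics/side0.png

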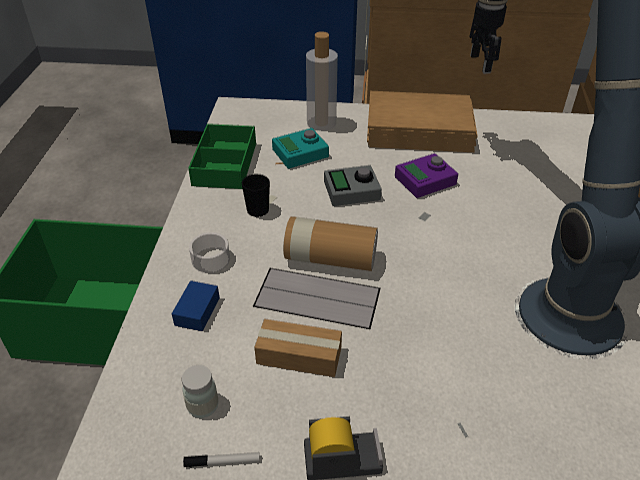

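Run:
```python
from h import *
a=cv2.imread("pics/top0.png"); hsv=cv2.cvtColor(a,cv2.COLOR_BGR2HSV)
def roi(m,x0,y0,x1,y1):
    o=np.zeros_like(m); o[y0:y1,x0:x1]=m[y0:y1,x0:x1]; return o
# tube: brown part + band, measured by rows at silhouette
brown=roi(cv2.inRange(hsv,(8,90,60),(22,255,255)),305,205,375,315)
c=max(cv2.findContours(brown,0,1)[0],key=cv2.contourArea); r=cv2.minAreaRect(c); print("brown",r)
print(cv2.boxPoints(r).round(1).tolist())
for y in range(205,312,6):
    x=np.where(brown[y]>0)[0]; print(y,(x.min(),x.max()) if len(x) else None,end=' ')
# plate: dark rim
g=cv2.cvtColor(a,cv2.COLOR_BGR2GRAY)
low=roi(cv2.inRange(hsv,(0,0,0),(180,255,80)),240,195,318,320)
c=max(cv2.findContours(low,0,1)[0],key=cv2.contourArea); r=cv2.minAreaRect(c); b=cv2.boxPoints(r); print("\nplate",r)
w=np.array([ray("top",p,0) for p in b]); print(w.round(3).tolist(), [np.linalg.norm(w[i]-w[i-1]).round(3) for i in range(4)], w.mean(0))
t=a[185:325,235:375]; u=a[235:325,410:500]
cv2.imwrite("pics/crop1.png",np.hstack([cv2.resize(t,(400,400),interpolation=2),cv2.resize(u,(400,400),interpolation=2)]))
```

```text
brown ((333.79864501953125, 271.39410400390625), (44.08513259887695, 65.10357666015625), 5.492323875427246)
[[308.70001220703125, 301.70001220703125], [315.0, 236.89999389648438], [358.8999938964844, 241.10000610351562], [352.6000061035156, 305.8999938964844]]
205 None 211 None 217 (np.int64(319), np.int64(358)) 223 (np.int64(358), np.int64(359)) 229 None 235 None 241 (np.int64(317), np.int64(350)) 247 (np.int64(315), np.int64(358)) 253 (np.int64(316), np.int64(356)) 259 (np.int64(315), np.int64(357)) 265 (np.int64(314), np.int64(355)) 271 (np.int64(312), np.int64(355)) 277 (np.int64(312), np.int64(354)) 283 (np.int64(312), np.int64(353)) 289 (np.int64(310), np.int64(354)) 295 (np.int64(311), np.int64(352)) 301 (np.int64(309), np.int64(353)) 307 None 
plate ((281.06756591796875, 257.0946044921875), (53.42966842651367, 109.98291778564453), 9.462321281433105)
[[0.424, 0.079, 0.0], [0.682, 0.042, 0.0], [0.66, -0.083, 0.0], [0.404, -0.041, 0.0]] [np.float64(0.122), np.float64(0.26), np.float64(0.127), np.float64(0.259)] [ 0.54260739 -0.00056416  0.        ]
```

View pics/crop1.png

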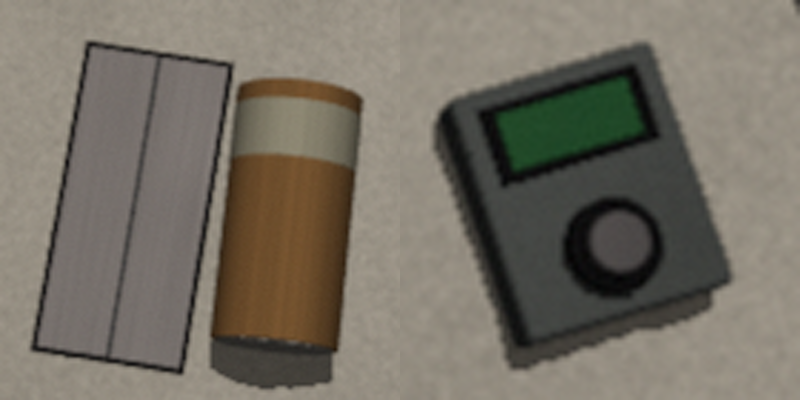

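Run:
```python
from h import *
for z in (.1,): 
    A=ray("top",(340,212.6),z);B=ray("top",(331.2,304.7),z); print("tube ends top",A,B,np.linalg.norm(A-B))
# axis line: silhouette mids at z=.05
L=[ray("top",p,.055) for p in((317.9,216.5),(309.2,303.3))]; R=[ray("top",p,.055) for p in((361.7,219),(353,307.5))]
print(np.round(L,3).tolist(),np.round(R,3).tolist())
for q in np.add(L,R)/2: print(q)
s=cv2.imread("pics/side0.png")
b=np.array([proj("side",ray("top",(459.7,289.2),z))[0] for z in (.04,.05,.06,.07,.08)]); print(b.round(1).tolist())
print([ray("top",(459.7,289.2),z).round(4).tolist() for z in (.05,.06,.07,.08)])
x0,y0=320,150; c=cv2.resize(s[150:210,320:400],(800,600),interpolation=2)
for i,q in enumerate(b): cv2.circle(c,(int((q[0]+.5-x0)*10),int((q[1]+.5-y0)*10)),3,(0,0,255),-1)
cv2.imwrite("pics/crop2.png",c)
```

```text
tube ends top [ 0.62154559 -0.13421885  0.1       ] [ 0.41986078 -0.11402188  0.1       ] 0.20269356056700827
[[0.624, -0.086, 0.055], [0.427, -0.067, 0.055]] [[0.618, -0.185, 0.055], [0.418, -0.163, 0.055]]
[ 0.62099123 -0.13545176  0.055     ]
[ 0.42269541 -0.11484777  0.055     ]
[[363.1, 175.8], [363.7, 173.3], [364.3, 170.7], [364.9, 168.2], [365.6, 165.5]]
[[0.4591, -0.4007, 0.05], [0.4579, -0.3983, 0.06], [0.4566, -0.3959, 0.07], [0.4554, -0.3935, 0.08]]
```

View pics/crop2.png

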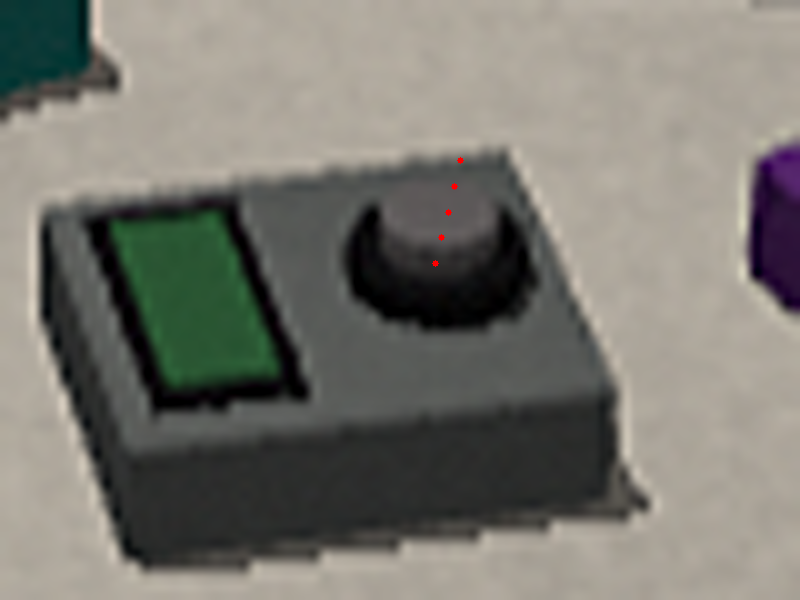

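Top view: plate centre ~(281,257), tube right of it (335,260). There are three consoles with a button: grey (452,280), turquoise (518,213) and purple (484,366). The grey one, with a black housing (button at 460,289), fits; the crop confirms it. Triangulated, the button top is about (0.458,-0.398,0.060).

```bash
cat >> h.py <<'E'
from scipy.spatial.transform import Rotation as Ro
def tool():
    s=sense(); return s,Ro.from_euler("xyz",s["orientation"]).as_matrix(),np.array(s["position"])
def plan(P):
    s,R,p=tool(); print("tool y",R[:,1].round(3),"z",R[:,2].round(3),"p",p.round(4),"units",((R.T@(np.array(P)-p))*10).round(3),"F",np.round(s["contact_force"],2),"t",s["time_s"])
def jaw(yaw):  # turn units about tool x so jaw y is along heading yaw
    s,R,p=tool(); a=np.arctan2(R[1,1],R[0,1]); d=(a-yaw+np.pi/2)%np.pi-np.pi/2
    print("turn units (tool x down):",(d/np.radians(120)).round(4),"deg",np.degrees(d).round(2))
E
python3 - <<'E'
from h import *
plan([.521,-.125,.2]); jaw(np.radians(-5.9))
# start: contact 25deg behind top
E
```

```text
tool y [ 0.252 -0.968 -0.002] z [-0.968 -0.252  0.   ] p [ 0.17   -0.6527  0.2303] units [ 0.311 -4.221 -4.726] F [-0.05  0.07 -0.74] t 0.1
turn units (tool x down): -0.5792 deg -69.5
```

Emit:
send_rows(motion=[[[0, -0.24, -0.24], 0, 1], [[0, -0.48, -0.48], 0, 1], [[0, -0.72, -0.72], 0, 1], [[0, -0.96, -0.96], 0, 1], [[0, -0.96, -0.96], 0, 1]])

```text
time_s: 0.6
position: [0.2427, -0.5315, 0.2311]
orientation: [-2.266, 1.567, 1.138]
contact_force: [0.8, -0.6, 0.3]
gripper_width: 0.0858
```

Emit:
send_rows(motion=[[[0, -0.24, -0.24], 0, 1], [[0, -0.48, -0.48], 0, 1], [[0, -0.72, -0.72], 0, 1], [[0, -0.96, -0.96], 0, 1], [[0, -0.96, -0.96], 0, 1]])

```text
time_s: 1.1
position: [0.3104, -0.4151, 0.2313]
orientation: [-2.275, 1.569, 1.129]
contact_force: [0.9, -0.7, 0.4]
gripper_width: 0.0849
```

Emit:
send_rows(motion=[[[0, -0.24, -0.24], 0, 1], [[0, -0.48, -0.48], 0, 1], [[0, -0.72, -0.72], 0, 1], [[0, -0.96, -0.96], 0, 1], [[0, -0.96, -0.96], 0, 1]])

```text
time_s: 1.6
position: [0.3785, -0.2987, 0.2314]
orientation: [-2.519, 1.569, 0.884]
contact_force: [-0.1, 0.2, 0.4]
gripper_width: 0.0854
```

Emit:
send_rows(motion=[[[0, -0.1, -0.2], -0.07, 1], [[0, -0.2, -0.4], -0.14, 1], [[0, -0.3, -0.6], -0.21, 1], [[0, -0.4, -0.8], -0.28, 1], [[0, -0.5, -0.9], -0.35, 1], [[0, -0.6, -0.9], -0.42, 1], [[0, -0.7, -0.9], -0.49, 1], [[0, -0.8, -0.9], -0.56, 1], [[0, -0.8, -0.9], -0.579, 1], [[0, -0.8, -0.9], -0.579, 1]])

```text
time_s: 2.6
position: [0.4428, -0.2034, 0.2312]
orientation: [-0.48, 1.57, -2.156]
contact_force: [0.4, -0.0, -0.9]
gripper_width: 0.0854
```

Run:
```python
from h import *
plan([.5195,-.141,.13]); jaw(np.radians(-5.9))
```

```text
tool y [ 0.994 -0.105 -0.   ] z [-0.105 -0.994  0.   ] p [ 0.4428 -0.2034  0.2312] units [ 1.011  0.697 -0.701] F [ 0.41 -0.   -0.87] t 2.6
turn units (tool x down): -0.0011 deg -0.14
```

Emit:
send_rows(motion=[[[0, 0.2, -0.2], 0, 1], [[0.1, 0.4, -0.4], 0, 1], [[0.3, 0.6, -0.6], 0, 1], [[0.6, 0.7, -0.7], 0, 1], [[0.9, 0.7, -0.7], 0, 1], [[1.0, 0.7, -0.7], 0, 1], [[1.0, 0.7, -0.7], 0, 1]])

```text
time_s: 3.3
position: [0.5189, -0.1405, 0.1298]
orientation: [-1.601, 1.567, 3.006]
contact_force: [1.0, 0.6, 0.0]
gripper_width: 0.0853
```

Run:
```python
from h import *
plan([.5195,-.141,.10]); s=grab_frame("side"); t=grab_frame("top")
cv2.imwrite("pics/c3.png",np.hstack([cv2.resize(s[150:310,240:440],(400,320)),cv2.resize(t[185:345,235:435],(400,320))]))
```

```text
tool y [ 0.994 -0.105 -0.004] z [-0.105 -0.994 -0.   ] p [ 0.5189 -0.1405  0.1298] units [0.298 0.007 0.004] F [0.98 0.62 0.05] t 3.3
```

View pics/c3.png

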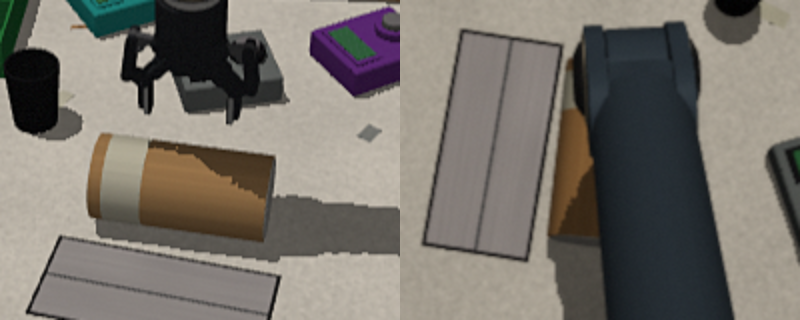

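The open fingers hang over the tube, jaws along its axis (side crop fingers at ~(145,105),(235,115), tube at (185,190)). I'm descending gently.

Emit:
send_rows(motion=[[[0.1, 0, 0], 0, 1], [[0.2, 0, 0], 0, 1], [[0.28, 0, 0], 0, 1], [[0.3, 0, 0], 0, 1], [[0.3, 0, 0], 0, 1]])

```text
time_s: 3.9
position: [0.5198, -0.1393, 0.1008]
orientation: [-1.71, 1.57, 2.899]
contact_force: [-0.4, -0.7, 0.0]
gripper_width: 0.0856
```

Emit:
send_rows(motion=[[[0.03, 0, 0], 0, 1], [[0.06, 0, 0], 0, 1], [[0.08, 0, 0], 0, 1], [[0.08, 0, 0], 0, 1]])

```text
time_s: 4.3
position: [0.5199, -0.1394, 0.093]
orientation: [-1.599, 1.57, 3.01]
contact_force: [0.4, -0.1, 0.9]
gripper_width: 0.0853
```

Emit:
send_rows(motion=[[[0.03, 0, 0], 0, 1], [[0.05, 0, 0], 0, 1], [[0.05, 0, 0], 0, 1]])

```text
time_s: 4.6
position: [0.5198, -0.1394, 0.088]
orientation: [-1.689, 1.57, 2.921]
contact_force: [0.6, 0.1, 0.5]
gripper_width: 0.0854
```

Emit:
send_rows(motion=[[[0.01, 0, 0], 0, 1], [[0.02, 0, 0], 0, 1], [[0.02, 0, 0], 0, 1]])

```text
time_s: 4.9
position: [0.5202, -0.1394, 0.0863]
orientation: [1.33, 1.571, -0.344]
contact_force: [1.0, 0.2, -0.0]
gripper_width: 0.0853
```

Emit:
send_rows(motion=[[[0.01, 0, 0], 0, 1], [[0.02, 0, 0], 0, 1], [[0.02, 0, 0], 0, 1]])

```text
time_s: 5.2
position: [0.5202, -0.1399, 0.0858]
orientation: [0.187, 1.569, -1.487]
contact_force: [-3.6, -0.4, 11.5]
gripper_width: 0.085
```

Emit:
send_rows(motion=[[[0.02, 0, -0.04], 0.001, 1], [[0.02, 0, -0.12], 0.003, 1], [[0.02, 0, -0.22], 0.005, 1], [[0.02, 0, -0.32], 0.007, 1], [[0.02, 0, -0.42], 0.009, 1], [[0.02, 0, -0.52], 0.011, 1], [[0.02, 0, -0.59], 0.012, 1], [[0.02, 0, -0.62], 0.012, 1], [[0.02, 0, -0.62], 0.012, 1], [[0.02, 0, -0.62], 0.012, 1]])

```text
time_s: 6.2
position: [0.5282, -0.076, 0.0856]
orientation: [1.512, 1.567, -0.183]
contact_force: [-4.9, 2.4, 21.4]
gripper_width: 0.0854
```

Run:
```python
from h import *
plan([.5195,-.141,.10]); jaw(np.radians(-8.7)); s=grab_frame("side"); t=grab_frame("top")
cv2.imwrite("pics/c4.png",np.hstack([cv2.resize(s[150:310,240:440],(400,320)),cv2.resize(t[185:345,235:435],(400,320))]))
```

```text
tool y [ 0.992 -0.124  0.004] z [-0.124 -0.992  0.   ] p [ 0.5282 -0.076   0.0856] units [-0.144 -0.005  0.656] F [-4.89  2.42 21.4 ] t 6.2
turn units (tool x down): 0.013 deg 1.55
```

View pics/c4.png

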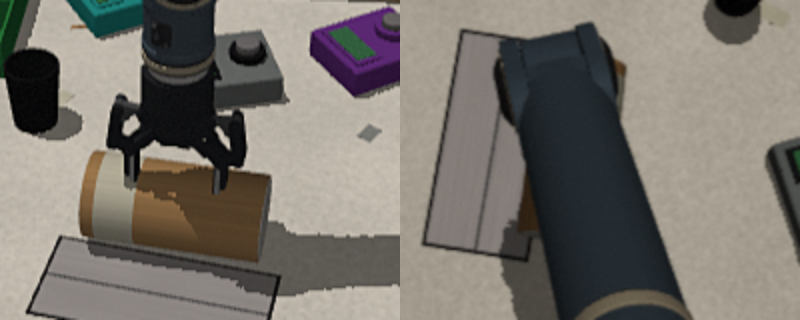

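Emit:
send_rows(motion=[[[-0.02, 0, 0], 0, 1], [[-0.04, 0, 0], 0, 1], [[-0.07, 0, 0], 0, 1], [[-0.2, 0, 0], 0, 1], [[-0.25, 0, 0.1], 0, 1], [[-0.25, 0, 0.25], 0, 1], [[-0.25, 0, 0.33], 0, 1], [[-0.12, 0, 0.33], 0, 1], [[-0.07, 0, 0.33], 0, 1], [[-0.07, 0, 0.33], 0, 1]])

```text
time_s: 7.3
position: [0.5211, -0.1099, 0.0877]
orientation: [-1.783, 1.568, 2.801]
contact_force: [-0.6, -0.4, -0.8]
gripper_width: 0.0853
```

Run:
```python
from h import *
plan([.521,-.108,.0863])
for f in ("pics/side0.png",None):
    a=cv2.imread(f) if f else grab_frame("side"); h=cv2.cvtColor(a,cv2.COLOR_BGR2HSV)
    m=cv2.inRange(h,(8,90,50),(22,255,255)); m[:200]=0;m[282:]=0;m[:,:270]=0;m[:,390:]=0
    m=cv2.morphologyEx(m,2,np.ones((3,3)))
    # lower silhouette at the right end & left tip
    ys={x:int(np.where(m[:,x]>0)[0].max()) for x in (320,340,360)}; xs=np.where(m.any(0))[0]; print(f,ys,xs.min(),xs.max())
P=[proj("side",[[.521,y,.03]])[0].round(1).tolist() for y in(-.125,-.108,-.093,-.077)]; print(P)
```

```text
tool y [ 0.992 -0.127 -0.003] z [-0.128 -0.992 -0.001] p [ 0.5211 -0.1099  0.0877] units [ 0.014 -0.003 -0.019] F [-0.63 -0.41 -0.75] t 7.3
pics/side0.png {320: 263, 340: 265, 360: 268} 284 375
None {320: 273, 340: 276, 360: 279} 280 373
[[331.7, 249.1], [331.1, 254.1], [330.6, 258.6], [330.0, 263.5]]
```

Emit:
send_rows(motion=[[[0.02, 0, 0], 0, 1], [[0.03, 0, 0], 0, 1], [[0.03, 0, -0.06], 0.001, 1], [[0.03, 0, -0.16], 0.003, 1], [[0.03, 0, -0.27], 0.006, 1], [[0.03, 0, -0.38], 0.008, 1], [[0.03, 0, -0.49], 0.01, 1], [[0.03, 0, -0.58], 0.012, 1], [[0.03, 0, -0.64], 0.013, 1], [[0.03, 0, -0.66], 0.013, 1]])

```text
time_s: 8.35
position: [0.5308, -0.0438, 0.0863]
orientation: [2.758, 1.57, 1.032]
contact_force: [-1.8, 0.5, 2.5]
gripper_width: 0.0858
```

Emit:
send_rows(motion=[[[0, 0, 0], 0, 1], [[0, 0, 0], 0, 1], [[-0.02, 0, 0], 0, 1], [[-0.05, 0, 0], 0, 1], [[-0.18, 0, 0], 0, 1], [[-0.22, 0, 0.1], 0, 1], [[-0.22, 0, 0.25], 0, 1], [[-0.2, 0, 0.35], 0, 1], [[-0.08, 0, 0.35], 0, 1], [[-0.03, 0, 0.35], 0, 1]])

```text
time_s: 9.35
position: [0.524, -0.0802, 0.0876]
orientation: [-1.558, 1.568, 2.997]
contact_force: [-0.0, -0.2, 0.8]
gripper_width: 0.0853
```

Run:
```python
from h import *
plan([.521,-.077,.0863]); jaw(np.radians(-8.7))
a=grab_frame("side"); h=cv2.cvtColor(a,cv2.COLOR_BGR2HSV)
m=cv2.inRange(h,(8,90,50),(22,255,255)); m[:200]=0;m[300:]=0;m[:,:270]=0;m[:,390:]=0
m=cv2.morphologyEx(m,2,np.ones((3,3)))
print({x:int(np.where(m[:,x]>0)[0].max()) for x in (320,340,360)})
```

```text
tool y [ 0.988 -0.157 -0.003] z [-0.157 -0.988  0.   ] p [ 0.524  -0.0802  0.0876] units [ 0.013 -0.035 -0.027] F [-0.02 -0.25  0.75] t 9.35
turn units (tool x down): -0.0025 deg -0.3
{320: 283, 340: 286, 360: 289}
```

Emit:
send_rows(motion=[[[0.02, 0, 0], 0, 1], [[0.035, 0, 0], 0, 1], [[0.035, 0, -0.06], 0, 1], [[0.035, 0, -0.16], 0, 1], [[0.035, 0, -0.27], 0, 1], [[0.035, 0, -0.38], 0, 1], [[0.035, 0, -0.49], 0, 1], [[0.035, 0, -0.58], 0, 1], [[0.035, 0, -0.64], 0, 1], [[0.035, 0, -0.66], 0, 1]])

```text
time_s: 10.4
position: [0.5355, -0.0129, 0.0863]
orientation: [2.582, 1.57, 0.857]
contact_force: [-3.4, 0.5, 5.5]
gripper_width: 0.0853
```

Emit:
send_rows(motion=[[[0, 0, 0], 0, 1], [[0, 0, 0], 0, 1], [[-0.02, 0, 0], 0, 1], [[-0.05, 0, 0], 0, 1], [[-0.2, 0, 0], 0, 1], [[-0.4, 0, 0], 0, 1], [[-0.7, 0, 0.1], 0, 1], [[-0.9, 0, 0.5], 0, 1], [[-0.9, 0, 0.8], 0, 1], [[-0.9, 0, 1.0], 0, 1]])

```text
time_s: 11.4
position: [0.5203, -0.1162, 0.1777]
orientation: [1.138, 1.567, -0.592]
contact_force: [0.9, -0.1, 0.3]
gripper_width: 0.0854
```

Run:
```python
from h import *
plan([.54,-.02,.0863])
s=grab_frame("side"); t=grab_frame("top"); cv2.imwrite("pics/t5.png",t);cv2.imwrite("pics/s5.png",s)
cv2.imwrite("pics/c5.png",np.hstack([cv2.resize(s[200:340,230:390],(400,350),interpolation=2),cv2.resize(t[185:325,235:395],(400,350),interpolation=2)]))
```

```text
tool y [ 0.987 -0.158  0.003] z [-0.158 -0.987  0.001] p [ 0.5203 -0.1162  0.1777] units [ 0.913  0.04  -0.982] F [ 0.91 -0.12  0.28] t 11.4
```

View pics/c5.png

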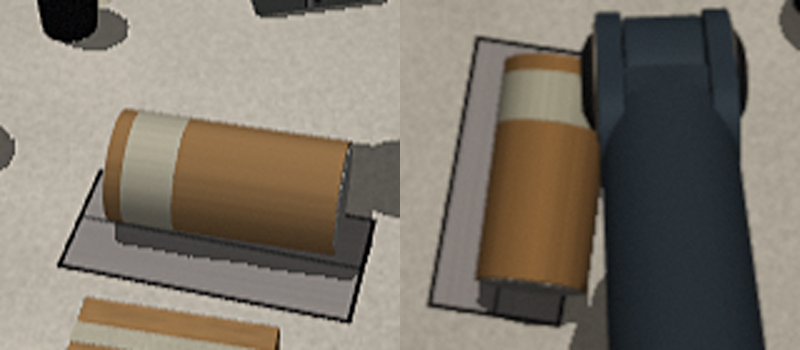

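Stroke 3 left the tube still on the plate, still short of the middle line. Its left edge in the top view runs from about (276.6,208) to (265.8,297).

```bash
cat > tube.py <<'E'
from h import *
def edges(f):
    a=cv2.imread(f); h=cv2.cvtColor(a,cv2.COLOR_BGR2HSV); m=cv2.inRange(h,(8,90,50),(22,255,255))
    m[:225]=0;m[292:]=0;m[:,:245]=0;m[:,330:]=0; m=cv2.morphologyEx(m,2,np.ones((3,3)))
    C=np.array([.5426,-.0006,0]); u=np.array([.9885,-.1515,0]); v=np.array([.1515,.9885,0])
    for nm,k,sg in(("L",0,-1),("R",-1,1)):
        p=np.array([(np.where(m[y]>0)[0][k]+(-.5 if k==0 else .5),y) for y in range(245,288) if m[y].any()])
        c=np.polyfit(p[:,1],p[:,0],1); w=[ray("top",(np.polyval(c,y),y),.052) for y in(210,295)]
        d=w[0]-w[1]; yaw=np.degrees(np.arctan2(d[1],d[0])); mid=(w[0]+w[1])/2-C
        print(nm,"yaw",yaw.round(2),"axis off v",[round(float((q-C)@v)+sg*.05,4) for q in w])
    return C,u
E
python3 - <<'E'
from tube import *
C,u=edges("pics/t5.png")
A=ray("top",(294.4,206.5),.1);B=ray("top",(287.5,299),.1);print((A-C)@u,(B-C)@u)
plan([.54,-.02,.0863])
E
```

```text
L yaw -6.83 axis off v [-0.0273, -0.0337]
R yaw -5.41 axis off v [-0.0213, -0.0325]
0.09674727865762478 -0.10622911615133135
tool y [ 0.987 -0.161  0.001] z [-0.161 -0.987  0.002] p [ 0.5197 -0.1172  0.1768] units [ 0.903  0.043 -0.994] F [-0.54 -0.52  0.22] t 11.5
```

Run:
```python
from h import *
plan([.5306,-.046,.0885])
```

```text
tool y [ 0.987 -0.161  0.001] z [-0.161 -0.987  0.002] p [ 0.5197 -0.1172  0.1768] units [ 0.881 -0.008 -0.722] F [-0.54 -0.52  0.22] t 11.5
```

Emit:
send_rows(motion=[[[0.1, 0, -0.2], -0.01, 1], [[0.3, 0, -0.5], -0.02, 1], [[0.5, 0, -0.72], -0.02, 1], [[0.7, -0.01, -0.72], -0.02, 1], [[0.82, -0.01, -0.72], -0.02, 1], [[0.88, -0.01, -0.72], -0.02, 1], [[0.88, -0.01, -0.72], -0.02, 1]])

```text
time_s: 12.2
position: [0.5302, -0.0421, 0.0876]
orientation: [-1.526, 1.57, 3.072]
contact_force: [-0.5, -0.7, 0.5]
gripper_width: 0.0854
```

Run:
```python
from h import *
plan([.5306,-.046,.0845]);jaw(np.radians(-9.5))
```

```text
tool y [ 0.993 -0.114 -0.001] z [-0.114 -0.993  0.   ] p [ 0.5302 -0.0421  0.0876] units [0.031 0.009 0.038] F [-0.47 -0.65  0.48] t 12.2
turn units (tool x down): 0.0246 deg 2.95
```

Emit:
send_rows(motion=[[[0.02, 0, 0], 0, 1], [[0.035, 0, 0], 0, 1], [[0.04, 0, -0.05], 0.002, 1], [[0.04, 0, -0.14], 0.006, 1], [[0.04, 0.01, -0.24], 0.01, 1], [[0.04, 0.01, -0.35], 0.014, 1], [[0.04, 0.02, -0.45], 0.018, 1], [[0.04, 0.02, -0.54], 0.021, 1], [[0.04, 0.02, -0.6], 0.024, 1], [[0.04, 0.02, -0.615], 0.025, 1]])

```text
time_s: 13.2
position: [0.5402, 0.0204, 0.0857]
orientation: [1.935, 1.568, 0.199]
contact_force: [-2.1, 0.9, 6.6]
gripper_width: 0.0853
```

Emit:
send_rows(motion=[[[0, 0, 0], 0, 1], [[0, 0, 0], 0, 1], [[-0.02, 0, 0], 0, 1], [[-0.05, 0, 0], 0, 1], [[-0.2, 0, 0], 0, 1], [[-0.4, 0, 0.05], 0, 1], [[-0.7, 0, 0.2], 0, 1], [[-0.9, 0, 0.5], 0, 1], [[-0.9, 0, 0.8], 0, 1], [[-0.9, 0, 1.0], 0, 1]])

```text
time_s: 14.2
position: [0.5228, -0.0822, 0.1758]
orientation: [1.186, 1.568, -0.554]
contact_force: [1.2, 0.4, 0.4]
gripper_width: 0.0856
```

Emit:
send_rows(motion=[[[0, 0, 0.2], 0, 1], [[0, 0, 0.5], 0, 1], [[0, 0, 0.8], 0, 1], [[0, 0, 0.8], 0, 1]])

```text
time_s: 14.6
position: [0.5084, -0.1639, 0.1746]
orientation: [0.213, 1.568, -1.532]
contact_force: [-0.1, 0.3, 0.3]
gripper_width: 0.0854
```

Run:
```python
from tube import *
s=grab_frame("side"); t=grab_frame("top"); cv2.imwrite("pics/t6.png",t);cv2.imwrite("pics/s6.png",s)
cv2.imwrite("pics/c6.png",np.hstack([cv2.resize(s[200:340,230:390],(400,350),interpolation=2),cv2.resize(t[185:325,235:395],(400,350),interpolation=2)]))
edges("pics/t6.png"); plan([.458,-.398,.09])
```

```text
L yaw -7.18 axis off v [0.004, -0.0013]
R yaw -7.57 axis off v [0.004, 0.0001]
tool y [ 0.986 -0.167  0.001] z [-0.167 -0.986 -0.   ] p [ 0.5094 -0.1592  0.1746] units [ 0.846 -0.108  2.441] F [-0.37 -0.2  -0.42] t 14.7
```

View pics/c6.png

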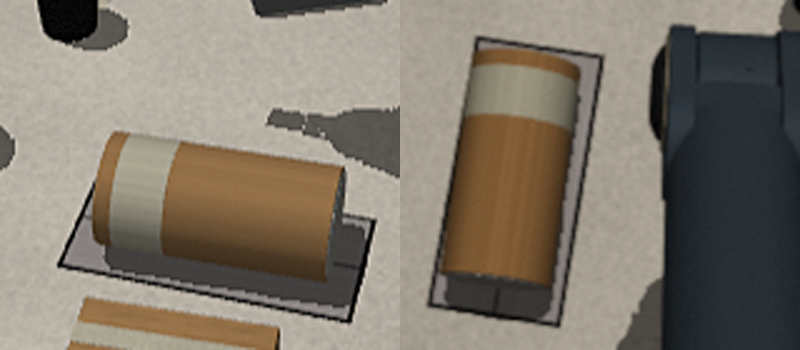

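Emit:
send_rows(motion=[[[0, 0, 0.3], 0, 0.5], [[0, 0, 0.6], 0, 0], [[0, 0, 0.9], 0, 0], [[0, 0, 0.9], 0, 0]])

```text
time_s: 15.1
position: [0.4938, -0.2509, 0.1742]
orientation: [0.197, 1.569, -1.545]
contact_force: [-0.2, 0.1, 0.8]
gripper_width: 0.0284
```

Emit:
send_rows(motion=[[[0, 0, 0.3], 0, 0], [[0, -0.05, 0.6], 0, 0], [[0, -0.1, 0.9], 0, 0], [[0, -0.1, 0.9], 0, 0]])

```text
time_s: 15.5
position: [0.4684, -0.3377, 0.174]
orientation: [-0.064, 1.569, -1.806]
contact_force: [-0.6, -0.2, -0.8]
gripper_width: 0.0003
```

Emit:
send_rows(motion=[[[0, 0, 0.3], 0, 0], [[0, 0, 0.6], 0, 0], [[0.2, 0, 0.6], 0, 0], [[0.4, 0, 0.6], 0, 0], [[0.4, 0, 0.6], 0, 0]])

```text
time_s: 16.0
position: [0.4595, -0.3905, 0.1316]
orientation: [-2.328, 1.565, 2.221]
contact_force: [-0.8, -0.1, 0.1]
gripper_width: -0.0
```

Run:
```python
from tube import *
C=np.array([.5426,-.0006,0]); u=np.array([.9885,-.1515,0])
print([round(float((ray("top",p,.1)-C)@u),4) for p in((283.4,205),(273.8,297.5))])
plan([.458,-.398,.075]); t=grab_frame("top"); cv2.imwrite("pics/t7.png",t); edges("pics/t7.png")
s=grab_frame("side"); cv2.imwrite("pics/c7.png",np.hstack([cv2.resize(s[110:220,290:410],(436,400),interpolation=2),cv2.resize(t[185:325,235:375],(364,400))]))
```

```text
[0.0964, -0.1075]
tool y [ 0.987 -0.163 -0.004] z [-0.163 -0.987 -0.004] p [ 0.4595 -0.3905  0.1316] units [0.566 0.    0.079] F [-0.84 -0.1   0.11] t 16.0
L yaw -7.34 axis off v [0.0032, -0.0014]
R yaw -7.42 axis off v [0.0044, -0.0]
```

View pics/c7.png

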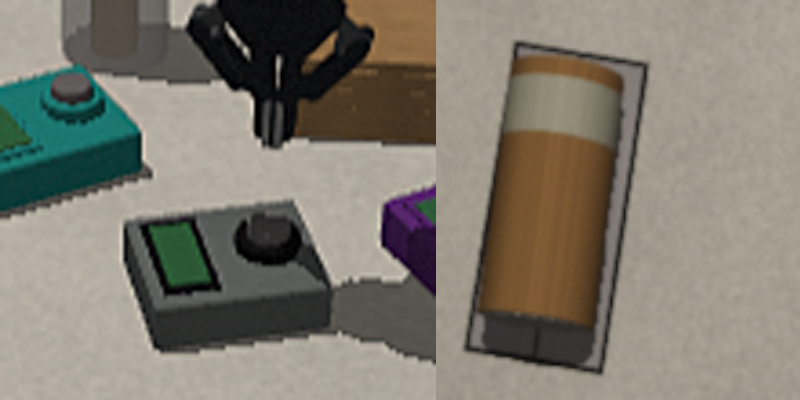

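The tube is still and lies along the plate: 1.5 mm off across, about 5 mm along and 1.3° in yaw. The shut fingertips are over the grey console's button, so I'm pressing it.

Emit:
send_rows(motion=[[[0.15, 0, 0.04], 0, 0], [[0.3, 0, 0.08], 0, 0], [[0.45, 0, 0.08], 0, 0], [[0.55, 0, 0.08], 0, 0], [[0.6, 0, 0.08], 0, 0], [[0.6, 0, 0.08], 0, 0]])

```text
time_s: 16.7
position: [0.4581, -0.401, 0.0727]
orientation: [-2.185, 1.569, 2.361]
contact_force: [0.1, 0.9, 0.1]
gripper_width: -0.0003
```

Emit:
send_rows(motion=[[[0.03, 0, 0], 0, 0], [[0.06, 0, 0], 0, 0], [[0.09, 0, 0], 0, 0], [[0.12, 0, 0], 0, 0], [[0.12, 0, 0], 0, 0]])

```text
time_s: 17.2
position: [0.4585, -0.4015, 0.0617]
orientation: [0.83, 1.571, -0.907]
contact_force: [-0.8, 1.1, 2.2]
gripper_width: 0.0003
```

Emit:
send_rows(motion=[[[0.02, 0, 0], 0, 0], [[0.04, 0, 0], 0, 0], [[0.06, 0, 0], 0, 0], [[0.06, 0, 0], 0, 0]])

```text
time_s: 17.6
position: [0.4586, -0.4016, 0.0562]
orientation: [0.669, 1.57, -1.068]
contact_force: [-1.4, 0.2, 4.6]
gripper_width: -0.0
```

Emit:
send_rows(motion=[[[0.01, 0, 0], 0, 0], [[0.02, 0, 0], 0, 0], [[0.03, 0, 0], 0, 0], [[0.03, 0, 0], 0, 0]])

```text
time_s: 18.0
position: [0.4587, -0.4017, 0.0558]
orientation: [-0.023, 1.569, -1.76]
contact_force: [-6.1, 3.7, 20.8]
gripper_width: -0.0
```

That is the hard stop: 20.8 N and no further motion. Releasing now.

Emit:
send_rows(motion=[[[-0.03, 0, 0], 0, 0], [[-0.08, 0, 0], 0, 0], [[-0.2, 0, 0], 0, 0], [[-0.5, 0, 0], 0, 0], [[-0.9, 0, 0], 0, 0], [[-0.9, 0, 0], 0, 0], [[-0.9, 0, 0], 0, 0]])

```text
time_s: 18.7
position: [0.4589, -0.4018, 0.144]
orientation: [1.002, 1.569, -0.735]
contact_force: [-0.8, 0.8, -1.2]
gripper_width: -0.0002
```

Run:
```python
from tube import *
t=grab_frame("top"); cv2.imwrite("pics/t8.png",t); edges("pics/t8.png"); plan([.458,-.398,.06])
s=grab_frame("side"); cv2.imwrite("pics/s8.png",s)
```

```text
L yaw -7.32 axis off v [0.0031, -0.0017]
R yaw -7.42 axis off v [0.0044, -0.0]
tool y [ 0.986 -0.166 -0.001] z [-0.166 -0.986 -0.   ] p [ 0.458  -0.4013  0.1426] units [ 0.826 -0.006 -0.033] F [ 0.41 -0.19 -0.34] t 18.75
```

View pics/s8.png

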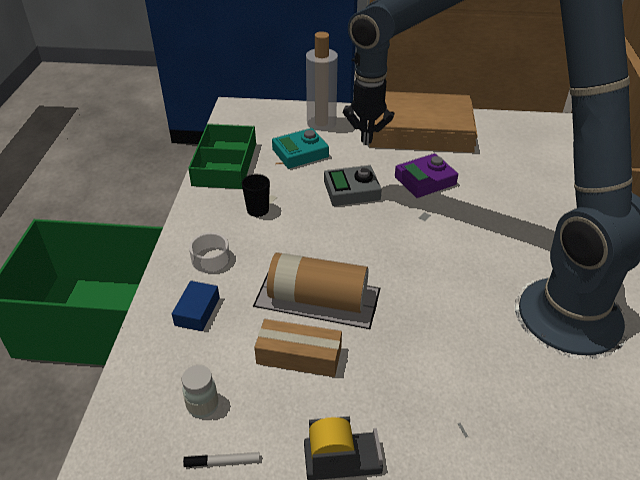

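The tube rests on the plate at (318,283), everything else is where it was, and the gripper at (368,125) touches nothing. I'm handing in.

```bash
python3 -c "
from h import *
print(sign_off())"
```

```text
the job is handed in; nothing more can be done
None
```

The tube lies still along the middle of the weigh plate, and I pressed the grey console's record button fully down and let it go. The job was handed in after about 19 s of robot time.

- **Rolling:** I took the tube across in four strokes with the open fingertips on its top, and it did not roll after each release. Contact force at the stroke ends was 3–7 N, except the first at about 21 N, where I had pressed about 2 mm too deep.
- **Tube position:** in the last measurements its axis was about 1.5 mm off the middle line and turned about 1.3° from it. Its middle was about 5 mm short of the plate's centre along the line. It did not move between the last stroke and the final picture.
- **Button:** I pressed until it hit a hard stop, with 20.8 N and no further motion, then lifted clear. I had no direct reading of the button's travel.
- **Surroundings:** the final side picture shows the other things on the bench where they started and the gripper touching nothing.
- **Disagreement:** midway, the tube's two edges gave different turns (6.8° and 5.4°), because the arm may have hidden part of one. In the final pictures they agreed, at 7.3° and 7.4°.

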